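# Pulse the desk coffee grinder with its bayonet lid

## Task

Put the blue lid on the white coffee grinder, its two lugs going down through the slots at the green marks until the lid sits flat on the collar. Then twist it clockwise (seen from above) to the orange pulse mark, halfway to the lock, never so far that it clicks into the lock at the red mark, and finish while still gripping the lid and holding it there against its spring. Do not shift the mug, the phone on the desk mat or the sticky notes nearest you.

Things in the scene. Friction and masses are not known exactly. Their poses are not given: they have to be found in the camera images.
- grinder: White round coffee grinder fixed on the desk, 110 mm across the foot, 90 mm high. Origin: centre of its underside, z up. Entry slots for the lid's lugs at its +x and -x (green marks). Orange marks 40 degrees, red marks 80 degrees clockwise of the green ones, seen from above; every mark is there twice, opposite one another. A stop prevents turning anticlockwise from green.
- collar (a point): Centre of the grinder's mouth, level with the collar's top, 90 mm above the desk. Round bore of 60 mm diameter, floor 35 mm down. The dark steel rim round it is a ledge 8 mm thick with two slots 17 mm wide that reach to 41 mm from the axis; under the ledge is the channel (82 mm across) in which the lugs turn.
- half_mark (a point): The orange pulse mark next clockwise from the grinder's +x slot: on the collar's top, 48 mm from the axis. Here the lid is halfway to the lock.
- lock_mark (a point): The red lock mark next clockwise from that, on the collar's top, 48 mm from the axis. From a lid turn of about 50 degrees on, sprung balls push against the lugs; from about 60 degrees on they slip behind them (the lock click, which must not happen).
- lid: Blue lid, loose, about 220 g, upright on the desk. Origin: centre of its plug's underside, z up. Plug 57 mm in diameter, tapering to 46 mm over the lowest 9 mm. Two steel lugs at its +x and -x, 12 mm wide, out to 38 mm from the axis, z = 10 to 17 mm. Flange 90 mm in diameter, z = 28 to 36 mm. Seated, the flange lies on the collar and the origin is 62 mm above the grinder's, on its axis.
- lid_grip (a point): Top centre of the lid's grip bar, 74 mm above the lid's origin. The bar reaches 38 mm down to the flange, is 56 mm long along the lid's x and 22 mm wide along its y (pinch across these from above). White lines along it point at the lugs below its ends. The lid is the same after half a turn and fits either way round, with 1.5 mm play to each side and 4 degrees in yaw.
- switch_ring (a joint): Sprung ring inside the grinder, rad: 0 at rest, grows as the lugs push it clockwise, stop at 1.32. The lid turns about 0.07 rad before it takes the ring along: with the lid at the orange mark (0.70 rad) it reads about 0.63. The spring resists with about 0.08 N m at the start, 0.17 N m at the orange mark, and turns the lid back if it is let go.
- mug: Terrazzo coffee mug, bystander, 85x118x102 mm. Origin at the underside.
- phone: Black phone lying flat on the dark desk mat, bystander, 148x72x8 mm. Origin at the centre of its underside.
- sticky_pad: Yellow pad of sticky notes lying flat near the robot, bystander, 76x76x17 mm. Origin at the centre of its underside.
There are look-alikes about, which are no part of the job. Several things have the shape of the lid; the one meant has the colours described above.

How it is judged:
On the way, in this order (a step that is already met when the one before it is completed fails the run):
1. the lid sits flat in the collar, lugs through the slots, not yet turned (z of lid in the frame of grinder below 0.066 m and horizontal distance between lid and grinder below 0.004 m and angle between lid's own z axis and vertical below 0.08 rad and angle between the x axis of lid and the x axis of grinder, either way round below 0.3 rad), for 0.1 s.
2. the seated lid is turned clockwise to the orange mark, within 10 degrees (z of lid in the frame of grinder below 0.066 m and horizontal distance between lid and grinder below 0.004 m and angle between the x axis of lid and the x axis of grinder, either way round between 0.525 and 0.875 rad and value of joint switch_ring above 0.4 rad), for 0.3 s.
At the end, for the whole second after the job is handed in: Lid flat in the collar (4 mm in height and centre), turned clockwise 40 +- 10 degrees from green with the switch ring pushed along, steady, fingers gripping it with over 2 N; mug, phone and sticky notes within 30 mm of where they stood (all of step 2 and z of lid in the frame of grinder above 0.058 m and angle between lid's own z axis and vertical below 0.08 rad and value of joint switch_ring below 0.9 rad and linear speed of lid below 0.02 m/s and contact force between the fingers and lid above 2 N and distance of each of mug, phone, sticky_pad from where it was at the start of the episode below 0.03 m); the arm keeps its last pose, push and grip.
It fails at once if the lid is turned so far that it clicks into the lock (value of joint switch_ring above 1.03 rad).
It fails at once if the mug is shifted by more than 30 mm or tipped (distance of mug from where it was at the start of the episode above 0.03 m or angle between mug's own z axis and vertical above 0.4 rad).
It fails at once if the phone is shifted by more than 30 mm (distance of phone from where it was at the start of the episode above 0.03 m).
It fails at once if the sticky notes are shifted by more than 30 mm (distance of sticky_pad from where it was at the start of the episode above 0.03 m).
It also fails if it takes over 48 s, if anything falls off the work surface, if the arm or the gripper's body presses on something with over 40 N, if the wrist force passes 120 N, or if a joint passes its speed limit or range.

## Robot

A 7-joint arm with a two-finger parallel gripper is mounted at the origin on a cart in front of the work surface, level with it; the furniture and walls round the work are solid. World frame = base frame: x ahead of the robot, y to its left, z up, the work surface at z = 0. Lengths are in m, angles in rad, forces in N, time in s.
With the tool pointing down it reaches from about 0.35 to 0.9 m from the base axis. Payload 7.2 kg.
Tool frame: the origin (TCP) lies at the very end of the fingers, on their centre line; the grasp point (between the pads) lies 19 mm behind it; z points along the fingers, y is the line along which they close (so a half turn about z gives the same grasp; the last joint's range is limited). The gripper opens to 88 mm and grips with 3 to 60 N. Pads are 20 mm wide; open, the fingers measure 115 mm over their backs; the gripper's body (75 mm by 178 mm) begins 61 mm behind the grasp point.
Start: joints at [-1.398, 0.411, -0.013, 1.596, 0.006, 1.134, -0.082], TCP at [0.149, 0.607, 0.223] pointing down, gripper open.
Joint ranges: [-2.95, 2.95], [-0.29, 1.99], [-1.47, 1.44], [0.14, 2.54], [-1.03, 4.17], [0.13, 1.85], [-2.86, 2.86]. Speed limits (rad/s): [2.39, 2.39, 3.01, 3.01, 3.14, 3.14, 3.14].

## Interface

Orientations are given as a unit quaternion [w, x, y, z].
In Python, from cell import env gives the robot as it stands. The module is installed in compiled form; this text tells all that it offers.
- The arm moves only by the tool play_rows, never from a script. Its argument "motion" is a list of rows, each an object of numbers: "x", "y", "z": the shift along the tool's x, y, z in m; "twist": the turn about the tool's z in rad. A call has 1 to 12 rows; each row shifts and turns the commanded pose from where the row before left it, along the tool's axes as they then stand; what a row does not reach is not made up. A row lasts 1/8 s, in which the tool goes at most 62.5 mm and 10.7 degrees, less where a joint would pass 70% of its speed; a pose out of reach is approached as far as the arm can. A call is refused whole if a number of a shift passes 0.0625 or a number of a turn 0.188, either way. A call with a gripper value outside its range is refused whole. "grip" is the opening, from 0 (shut) to 1 (fully open), set as the call begins (left out, the last holds). The fingers move at their own pace and stop on an object; "grip_force" is the grip in N (left out, the last holds). Time passes only in rows, so rows that do not move let the fingers close. It gives the time, the measured TCP pose, the force, the opening and the grip force at its end, in the units of the state.
- env.get_obs(): the state, without advancing time (a new reading comes with each control period).
- env.capture(name): name is "scene" or "top"; returns a dict with "img" (480x640x3 uint8, blue, green, red), "fx", "fy", "cx", "cy" (pixels), "world_to_cam" (4x4, takes a point from world to camera coordinates). Camera axes: x right, y up, looking along -z (the intrinsics and any distortion apply to the point x, -y, -z); pixel columns grow to the right and rows downward; lengths in m; the calibration is good to about 2 mm. A picture is of the moment at which its call begins. There is no depth.
- env.finish_job(): hands the job in; it is judged then, once.
Trained networks look in the newest picture that a camera, given by its name, has taken for a name from the list of things; names that differ only in an ending like _2 or _b are one class to them, and where a whole thing is asked for, a point or a joint stands for the part that bears it (a point fixed in the world has none). Each returns a list of dicts, best first, with "confidence" (0 to 1); they miss things now and then, are a little off and sometimes report something else, mostly with a low value. They report only what shows in the picture. A call takes as long as a camera call. They do not tell look-alikes from the thing itself.
- env.boxes_of(camera, label): "box" ([left, top, right, bottom] in pixels, round what is visible of it).
- env.trace(camera, label): "mask" (480x640 bool, what is visible of it) and "box" ([left, top, right, bottom] in pixels, round what is visible of it).
- env.pinpoint(camera, label): "centre" ([column, row] in pixels: a listed point, or the origin of a listed thing).
The state is a dict: "time_s": time; "qpos": joint angles; "qd": joint speeds; "joint_torque": joint torques, N m; "tcp_pos": TCP position; "tool_rot": TCP orientation; "ft_force": force on the tool from outside, world axes, zero at the start; "ft_torque": the same for the moment, N m; "finger_gap": finger opening in m; "gripper_force": force on a finger pad.
Only numpy, scipy, OpenCV 4.12 (cv2) and the standard library are available. Lean on these libraries where they do the work, as an engineer would, in place of code of your own. Each camera call takes 0.05 s, during which the arm holds its last target. There are 200 camera calls.

## Working session

There is one attempt and no reset: what is moved stays moved. The work goes in short steps, Python scripts to look and compute and a tool call to move; the robot and the scene stay as the last step left them, time stands still between calls to the robot, and variables do not carry over. Pictures are saved under pics/ and viewed, at most 10 in all, crops included, and the job is handed in when it is done.

Besides the shell and the picture viewer there is one more tool, called after "Emit:" in YAML: its name, and indented under it one key for each argument. play_rows: Moves the arm, as the interface text tells. Its arguments: {"type":"object","properties":{"motion":{"type":"array","items":{"type":"object","properties":{"x":{"type":"number"},"y":{"type":"number"},"z":{"type":"number"},"twist":{"type":"number"}}}},"grip":{"type":"number"},"grip_force":{"type":"number"}},"required":["motion"]}

```bash
mkdir -p pics
cat > h.py <<'E'
import numpy as np, cv2
from cell import env
def cap(n,f=None):
    c=env.capture(n)
    if f: cv2.imwrite('pics/'+f,c['img'])
    return c
def ray(c,p):
    M=np.array(c['world_to_cam']);R=M[:3,:3];o=-R.T@M[:3,3]
    d=np.array([(p[0]-c['cx'])/c['fx'],-(p[1]-c['cy'])/c['fy'],-1.])
    return o,R.T@d
def at(c,p,z):
    o,d=ray(c,p);return o+d*(z-o[2])/d[2]
def proj(c,P):
    M=np.array(c['world_to_cam']);q=M[:3,:3]@np.array(P)+M[:3,3]
    return [c['cx']+c['fx']*q[0]/-q[2],c['cy']+c['fy']*-q[1]/-q[2]]
E
python3 - <<'E'
from h import *
np.set_printoptions(precision=4,suppress=True)
for n in ['top','scene']:
    c=cap(n,n+'0.png')
    print(n,c.keys(),c['fx'],ray(c,(320,240)))
    for l,z in [('collar',.09),('half_mark',.09),('lock_mark',.09),('lid_grip',.074),('lid',0),('grinder',0),('mug',0),('phone',0),('sticky_pad',0)]:
        for r in env.pinpoint(n,l)[:4]: print(l,np.round(r['centre'],1),round(r['confidence'],2),at(c,r['centre'],z))
print(env.get_obs())
E
```

```text
top dict_keys(['img', 'fx', 'fy', 'cx', 'cy', 'world_to_cam']) 537.287750725214 (array([0.4842, 0.0547, 1.173 ]), array([ 0.0755, -0.0198, -0.997 ]))
collar [417.1 241.7] 0.95 [ 0.5608 -0.1634  0.09  ]
half_mark [436.7 228.3] 0.88 [ 0.5877 -0.204   0.09  ]
lid_grip [220.6 139.7] 0.94 [0.7783 0.2371 0.074 ]
lid_grip [296.2 236.1] 0.93 [0.5759 0.0817 0.074 ]
lid_grip [390.  331.4] 0.8 [ 0.3801 -0.1069  0.074 ]
lid_grip [217.4 267.6] 0.75 [0.5131 0.2428 0.074 ]
lid [296.7 234.4] 0.97 [0.5858 0.0824 0.    ]
lid [278.2 179.7] 0.95 [0.7074 0.1222 0.    ]
lid [229.  147.4] 0.86 [0.7807 0.2307 0.    ]
lid [383.1 333.4] 0.82 [ 0.369  -0.1028  0.    ]
grinder [406.9 244.5] 0.59 [ 0.5613 -0.159   0.    ]
mug [198.1 195.2] 0.89 [0.6744 0.2983 0.    ]
phone [355.7 136.7] 0.65 [ 0.8027 -0.0505  0.    ]
sticky_pad [308.9 324.1] 0.77 [0.3908 0.0576 0.    ]
scene dict_keys(['img', 'fx', 'fy', 'cx', 'cy', 'world_to_cam']) 482.51263074443733 (array([ 0.2058, -0.4244,  0.8075]), array([ 0.4018,  0.4858, -0.7762]))
collar [378.7 311.2] 0.59 [ 0.5576 -0.16    0.09  ]
half_mark [406.7 316.2] 0.95 [ 0.5883 
[... 496 characters left out ...]
5814  0.0801 -0.    ]
mug [281. 176.] 0.98 [0.6747 0.2945 0.    ]
phone [419.9 238.9] 0.88 [ 0.7954 -0.0506  0.    ]
sticky_pad [236.1 303.7] 0.86 [0.3958 0.0579 0.    ]
{'time_s': 1.0, 'qpos': array([-1.3982,  0.4111, -0.0127,  1.5962,  0.0056,  1.1343, -0.0822]), 'qd': array([ 0.0014,  0.0006, -0.0001, -0.0009,  0.0013,  0.0001, -0.0008]), 'joint_torque': array([  0.0003, -58.7742,   0.6409, -29.1382,  -0.0537,   0.0104,
         0.    ]), 'tcp_pos': array([0.149 , 0.607 , 0.2227]), 'tool_rot': array([-0.    ,  0.1201,  0.9928,  0.    ]), 'ft_force': array([-0.0149, -0.223 ,  0.6056]), 'ft_torque': array([ 0.0865, -0.0084,  0.0264]), 'gripper_force': 0.0, 'finger_gap': 0.08801742839938353}
```

View pics/top0.png

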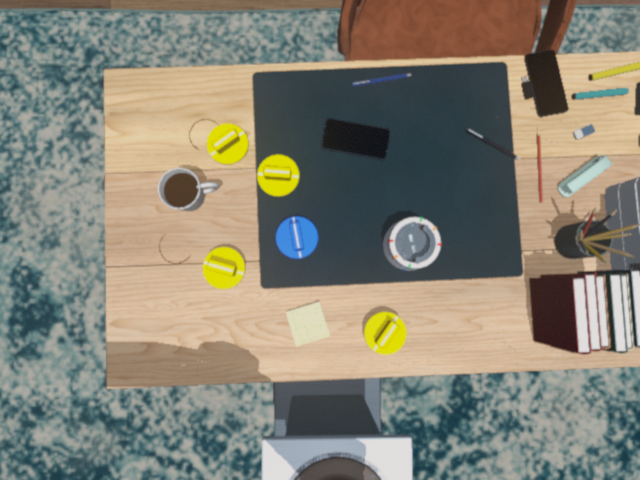

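View pics/scene0.png

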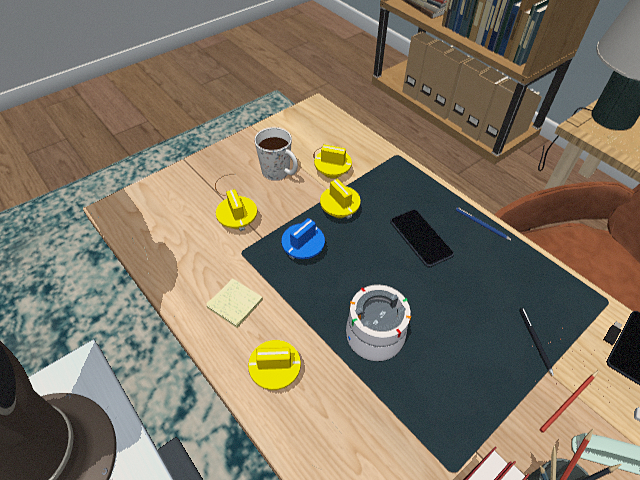

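Run:
```python
from h import *
np.set_printoptions(precision=4,suppress=True)
tiles=[]
for n,g,l in [('top',(415,242),(297,238)),('scene',(380,312),(303,240))]:
    c=cap(n);im=c['img'];hsv=cv2.cvtColor(im,cv2.COLOR_BGR2HSV)
    for q in (g,l):
        cr=im[q[1]-35:q[1]+35,q[0]-45:q[0]+45];tiles.append(cv2.resize(cr,(400,300),interpolation=cv2.INTER_CUBIC))
    H,S,V=[hsv[...,i].astype(int) for i in range(3)]
    yy,xx=np.mgrid[:480,:640]
    near=np.hypot(xx-g[0],yy-g[1])<36
    for nm,m in [('green',(H>45)&(H<85)),('orange',(H>8)&(H<24)),('red',(H<6)|(H>174))]:
        m=(near&m&(S>110)&(V>90)).astype(np.uint8)
        k,_,st,ce=cv2.connectedComponentsWithStats(m)
        for i in range(1,k):
            if st[i,4]>2:
                P=at(c,ce[i],.09);print(n,nm,ce[i],st[i,4],P)
    nl=np.hypot(xx-l[0],yy-l[1])<30
    m=(nl&(H>95)&(H<125)&(S>120)).astype(np.uint8)
    cn=max(cv2.findContours(m,0,1)[0],key=cv2.contourArea)
    e=cv2.fitEllipse(cv2.convexHull(cn));print(n,'blue ellipse',e,at(c,e[0],.034))
    fm=cv2.drawContours(np.zeros_like(m),[cv2.convexHull(cn)],-1,1,-1)
    w=(fm>0)&(S<90)&(V>130)
    pts=np.c_[xx[w],yy[w]].astype(np.float32);print(len(pts))
    v=cv2.fitLine(pts,cv2.DIST_HUBER,0,.01,.01).ravel()
    a=at(c,v[2:]-20*v[:2],.074);b=at(c,v[2:]+20*v[:2],.074);d=b-a
    print('line',v,at(c,v[2:],.074),np.degrees(np.arctan2(d[1],d[0])))
cv2.imwrite('pics/crop.png',np.vstack([np.hstack(tiles[:2]),np.hstack(tiles[2:])]))
```

```text
top green [420.75 216.75] 4 [ 0.6116 -0.1721  0.09  ]
top orange [435.  227.5] 4 [ 0.5894 -0.2006  0.09  ]
top orange [394.8 256.8] 5 [ 0.5307 -0.1175  0.09  ]
top red [390. 240.] 3 [ 0.5648 -0.1085  0.09  ]
top red [440.25 244.25] 4 [ 0.5552 -0.2103  0.09  ]
top blue ellipse ((296.6153564453125, 237.0023193359375), (43.677024841308594, 43.86481475830078), 52.3520393371582) [0.5773 0.0818 0.034 ]
93
line [  0.1809   0.9835 296.0898 235.5839] [0.577  0.0819 0.074 ] -170.07179018515114
scene green [405.2727 299.2727] 11 [ 0.6104 -0.1713  0.09  ]
scene green [353.7 319.6] 10 [ 0.5133 -0.1456  0.09  ]
scene green [352.5 324. ] 4 [ 0.5061 -0.1507  0.09  ]
scene orange [351.6154 302.3846] 13 [ 0.5328 -0.1179  0.09  ]
scene orange [359.2727 316.2727] 11 [ 0.5249 -0.1467  0.09  ]
scene orange [408.2143 316.7857] 14 [ 0.5895 -0.1992  0.09  ]
scene red [362.3636 289.    ] 11 [ 0.566  -0.1089  0.09  ]
scene red [398.1429 332.1905] 21 [ 0.5554 -0.2094  0.09  ]
scene blue ellipse ((303.1054382324219, 239.20523071289062), (40.54550552368164, 43.70168685913086), 69.31937408447266) [0.5801 0.0831 0.034 ]
64
line [  0.5388  -0.8425 301.9    230.    ] [0.5733 0.0771 0.074 ] 26.372614547096024
```

View pics/crop.png

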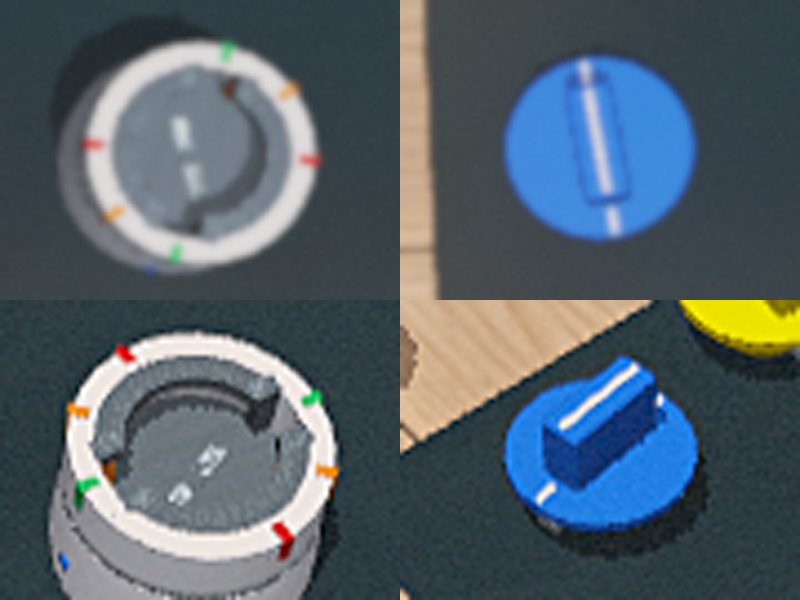

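Both views agree: the blue lid is at top px (297,237) and the grinder at (415,242). The lid is at about (0.578, 0.082) with yaw +10°. The grinder is at about (0.5605, -0.159) with yaw about -15°. The yellow lids are the look-alikes.

Emit:
play_rows:
  motion:
    - {"twist":-0.138}
    - {"twist":-0.138}
    - {"twist":-0.139}
    - {"x":-0.03,"y":-0.0535}
    - {"x":-0.03,"y":-0.0535}
    - {"x":-0.03,"y":-0.0535}
    - {"x":-0.03,"y":-0.0535}
    - {"x":-0.03,"y":-0.0535}
    - {"x":-0.03,"y":-0.0535}
    - {"x":-0.03,"y":-0.0535}
    - {"x":-0.03,"y":-0.0535}
  grip: 1

```text
validation failed for argument at $.mo...
```

Emit:
play_rows:
  motion:
    - {"x":0,"y":0,"z":0,"twist":-0.138}
    - {"x":0,"y":0,"z":0,"twist":-0.138}
    - {"x":0,"y":0,"z":0,"twist":-0.139}
    - {"x":-0.03,"y":-0.0535,"z":0,"twist":0}
    - {"x":-0.03,"y":-0.0535,"z":0,"twist":0}
    - {"x":-0.03,"y":-0.0535,"z":0,"twist":0}
    - {"x":-0.03,"y":-0.0535,"z":0,"twist":0}
    - {"x":-0.03,"y":-0.0535,"z":0,"twist":0}
    - {"x":-0.03,"y":-0.0535,"z":0,"twist":0}
    - {"x":-0.03,"y":-0.0535,"z":0,"twist":0}
    - {"x":-0.03,"y":-0.0535,"z":0,"twist":0}
  grip: 1

```text
time_s: 2.48
tcp_pos: [0.4607, 0.2255, 0.2231]
tool_rot: [0.0, -0.087, 0.996, 0.0]
ft_force: [1.0, 0.2, 0.8]
finger_gap: 0.0876
gripper_force: 0.0
```

Emit:
play_rows:
  motion:
    - {"x":-0.0304,"y":-0.0538,"z":0,"twist":0}
    - {"x":-0.0304,"y":-0.0538,"z":0,"twist":0}
    - {"x":-0.0304,"y":-0.0537,"z":0,"twist":0}
    - {"x":0,"y":0,"z":0.04,"twist":0}
    - {"x":0,"y":0,"z":0.04,"twist":0}
    - {"x":0,"y":0,"z":0.04,"twist":0}
    - {"x":0,"y":0,"z":0,"twist":0}
    - {"x":0,"y":0,"z":0,"twist":0}

```text
time_s: 3.48
tcp_pos: [0.5782, 0.0841, 0.104]
tool_rot: [0.001, -0.087, 0.996, 0.0]
ft_force: [-0.2, 0.3, -0.1]
finger_gap: 0.0878
gripper_force: 0.0
```

Run:
```python
from h import *
c=cap('scene');im=c['img'].copy()
o=env.get_obs();print(o['tcp_pos'],o['qpos'])
cv2.imwrite('pics/a.png',cv2.resize(im[150:300,200:400],(800,600),interpolation=cv2.INTER_CUBIC))
```

```text
[0.57862077 0.08415498 0.1044806 ] [-0.38897865  0.47130999  0.21549908  1.83095376 -0.12965005  0.85027331
  1.63410961]
```

View pics/a.png

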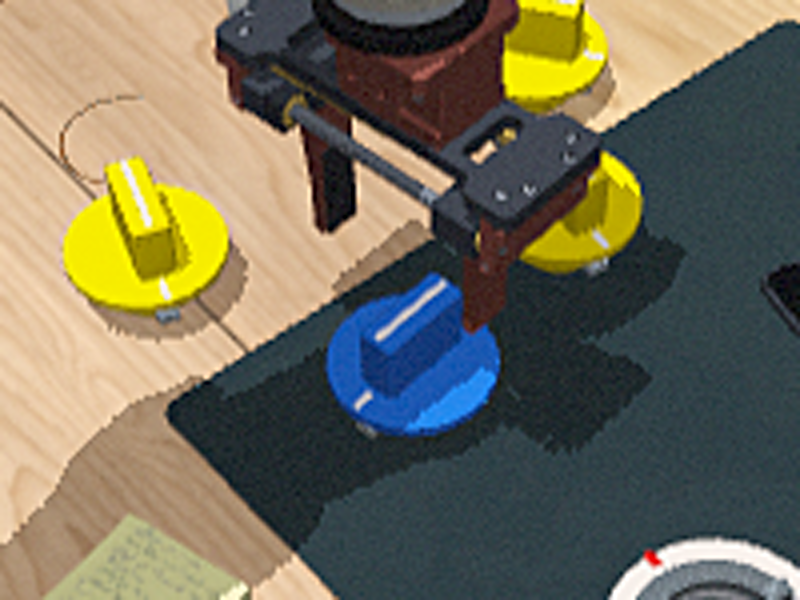

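The open fingers straddle the bar of the blue lid, which is at crop px (410,330). I'll go down and grip it.

Emit:
play_rows:
  motion:
    - {"x":0,"y":0,"z":0.02,"twist":0}
    - {"x":0,"y":0,"z":0.02,"twist":0}
    - {"x":0,"y":0,"z":0.015,"twist":0}
    - {"x":0,"y":0,"z":0.006,"twist":0}
    - {"x":0,"y":0,"z":0,"twist":0}
    - {"x":0,"y":0,"z":0,"twist":0}

```text
time_s: 4.28
tcp_pos: [0.5779, 0.0841, 0.0423]
tool_rot: [0.001, -0.087, 0.996, 0.0]
ft_force: [0.9, 0.4, 0.2]
finger_gap: 0.0883
gripper_force: 0.0
```

Emit:
play_rows:
  motion:
    - {"x":0,"y":0,"z":0,"twist":0}
    - {"x":0,"y":0,"z":0,"twist":0}
    - {"x":0,"y":0,"z":0,"twist":0}
    - {"x":0,"y":0,"z":0,"twist":0}
    - {"x":0,"y":0,"z":0,"twist":0}
    - {"x":0,"y":0,"z":0,"twist":0}
    - {"x":0,"y":0,"z":0,"twist":0}
    - {"x":0,"y":0,"z":0,"twist":0}
  grip: 0
  grip_force: 40

```text
time_s: 5.28
tcp_pos: [0.5773, 0.0839, 0.0415]
tool_rot: [-0.0, -0.087, 0.996, -0.0]
ft_force: [0.7, -0.2, -0.4]
finger_gap: 0.0217
gripper_force: 40.0
```

Emit:
play_rows:
  motion:
    - {"x":0,"y":0,"z":-0.02,"twist":0}
    - {"x":0,"y":0,"z":-0.05,"twist":0}
    - {"x":0,"y":0,"z":-0.05,"twist":0}
    - {"x":0,"y":0,"z":0,"twist":0.146}
    - {"x":0,"y":0,"z":0,"twist":0.146}
    - {"x":0,"y":0,"z":0,"twist":0.146}
    - {"x":-0.0094,"y":-0.0478,"z":0,"twist":0}
    - {"x":-0.0094,"y":-0.0478,"z":0,"twist":0}
    - {"x":-0.0094,"y":-0.0478,"z":0,"twist":0}
    - {"x":-0.0094,"y":-0.0478,"z":0,"twist":0}
    - {"x":-0.0095,"y":-0.0477,"z":0,"twist":0}
    - {"x":0,"y":0,"z":0,"twist":0}

```text
time_s: 6.78
tcp_pos: [0.5592, -0.164, 0.1616]
tool_rot: [-0.0, 0.135, 0.991, -0.001]
ft_force: [0.3, -0.2, -1.7]
finger_gap: 0.0216
gripper_force: 40.0
```

Emit:
play_rows:
  motion:
    - {"x":0,"y":0,"z":0,"twist":0}
    - {"x":0,"y":0,"z":0,"twist":0}

```text
time_s: 7.02
tcp_pos: [0.5608, -0.1572, 0.1614]
tool_rot: [-0.0, 0.13, 0.991, 0.0]
ft_force: [0.3, 0.1, -2.9]
finger_gap: 0.0218
gripper_force: 40.0
```

Run:
```python
from h import *
np.set_printoptions(precision=4,suppress=True)
tl=[]
o=env.get_obs();t=o['tcp_pos'];q=o['tool_rot'];ang=2*np.degrees(np.arctan2(q[2],q[1]));print(t,ang,o['ft_force'])
u=np.array([np.cos(np.radians(ang)),np.sin(np.radians(ang))]);
oz=t[2]-.0415
for n in ['scene','top']:
    c=cap(n);im=c['img'].copy()
    for l in ['lid','lid_grip']:
        for r in env.pinpoint(n,l)[:5]:
            P=at(c,r['centre'],oz+(.074 if l=='lid_grip' else 0))
            if np.hypot(*(P-t)[:2])<.06:print(n,l,r['confidence'],P)
    # predicted flange outline, TCP-centred
    big=cv2.resize(im,None,fx=5,fy=5,interpolation=cv2.INTER_CUBIC)
    S=lambda P:tuple(int(round(5*v+2)) for v in proj(c,P))
    for z in (oz+.028,oz+.036):
        for a in np.linspace(0,2*np.pi,60): cv2.circle(big,S([t[0]+.045*np.cos(a),t[1]+.045*np.sin(a),z]),1,(0,0,255),-1)
    for s in (-1,1):
        cv2.circle(big,S([t[0]+s*.038*u[0],t[1]+s*.038*u[1],oz+.0135]),2,(0,255,255),-1)
        cv2.circle(big,S([t[0]+s*.045*u[0],t[1]+s*.045*u[1],oz+.036]),2,(0,255,0),-1)
    x,y=S([t[0],t[1],oz+.03]);tl.append(big[y-300:y+300,x-200:x+200])
cv2.imwrite('pics/b.png',np.hstack(tl))
```

```text
[ 0.5608 -0.1572  0.1614] 165.01227495480185 [ 0.2812  0.1115 -2.9356]
scene lid 0.65 [ 0.5681 -0.1565  0.1199]
scene lid_grip 0.9 [ 0.5595 -0.1538  0.1939]
top lid 0.93 [ 0.5637 -0.1538  0.1199]
top lid_grip 0.69 [ 0.5596 -0.155   0.1939]
```

View pics/b.png

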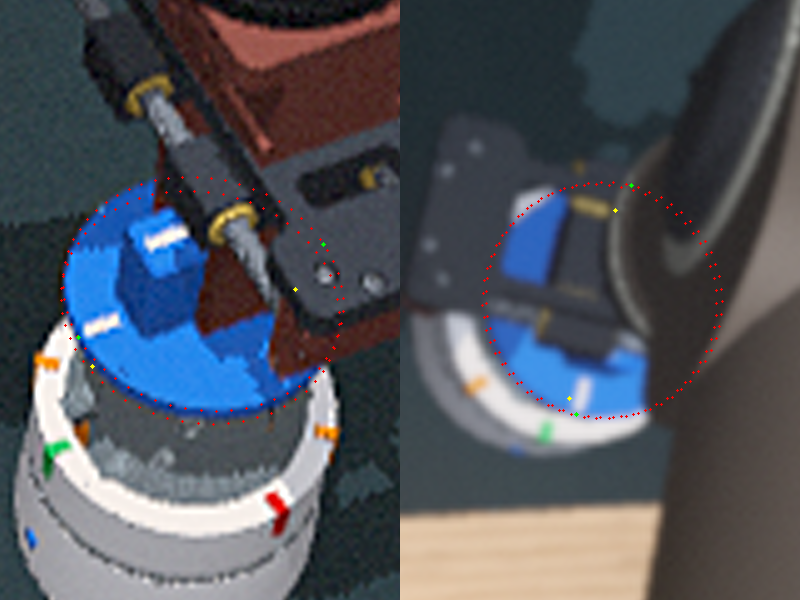

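The lid hangs level over the grinder and its outline fits the prediction within about 1 px. Next I'll check its yaw and centre numerically.

Run:
```python
from h import *
np.set_printoptions(precision=4,suppress=True)
from scipy.optimize import least_squares
o=env.get_obs();t=o['tcp_pos'];q=o['tool_rot'];print(t,2*np.degrees(np.arctan2(q[2],q[1])))
oz=t[2]-.0415
for n in ['scene','top']:
    c=cap(n);im=c['img'];hsv=cv2.cvtColor(im,cv2.COLOR_BGR2HSV);H,S,V=[hsv[...,i].astype(int) for i in range(3)]
    yy,xx=np.mgrid[:480,:640]
    W=(V>150)&(S<110)
    ok=[]
    for y,x in zip(*np.nonzero(W)):
        P=at(c,(x,y),oz+.036)-t
        r=np.hypot(*P[:2])
        if .031<r<.044 and np.dot(P[:2],[-.966,.26])>.85*r: ok.append(np.r_[x,y,P[:2]])
    ok=np.array(ok);print(n,len(ok))
    if len(ok):
        m=ok.mean(0);print(m,'mark dir from tcp',np.degrees(np.arctan2(m[3],m[2])))
        v=cv2.fitLine(ok[:,2:].astype(np.float32),cv2.DIST_L2,0,.01,.01).ravel();print('line dir',np.degrees(np.arctan2(v[1],v[0])))
    # flange edge: blue points, left half in image
    B=(H>95)&(H<125)&(S>120)&(V>60)
    e=[]
    M=B.astype(np.uint8)
    for a in np.radians(np.arange(0,360,3)):
        rs=np.arange(.036,.054,.0003)
        vals=[]
        for r in rs:
            p=proj(c,[t[0]+r*np.cos(a),t[1]+r*np.sin(a),oz+.036]);
            vals.append(cv2.getRectSubPix(M*255,(1,1),(float(p[0]),float(p[1])))[0,0]/255)
        vals=np.array(vals)
        if vals[:5].min()>.9 and vals[-5:].max()<.1: e.append([np.degrees(a),rs[np.argmax(vals<.5)]])
    e=np.array(e)
    if len(e): print(np.c_[e[:,0],e[:,1]*1e3].astype(int).tolist());
    A=np.radians(e[:,0]);X=np.c_[e[:,1]*np.cos(A),e[:,1]*np.sin(A)]
    f=least_squares(lambda p:np.hypot(X[:,0]-p[0],X[:,1]-p[1])-.045,[0,0],loss='soft_l1',f_scale=.001);print('flange offset',f.x,np.abs(f.fun).mean())
```

```text
[ 0.5607 -0.1584  0.1616] 164.93437582186465
scene 20
[363.15   295.6     -0.0353   0.0103] mark dir from tcp 163.70019891434967
line dir -16.363178
[[78, 46], [81, 45], [84, 46], [87, 45], [90, 45], [93, 45], [96, 45], [99, 45], [102, 45], [105, 45], [108, 45], [111, 45], [114, 44], [117, 45], [119, 44], [123, 45], [126, 45], [129, 44], [132, 44], [135, 45], [138, 45], [141, 45], [144, 45], [147, 44], [150, 45], [153, 45], [156, 44], [171, 46], [174, 46], [177, 46], [180, 46], [183, 48], [186, 46], [189, 47], [192, 47], [195, 48], [198, 47], [201, 48], [204, 48], [207, 48], [210, 48], [213, 48], [216, 48], [219, 47], [222, 49], [225, 47], [228, 48], [230, 48], [234, 48], [237, 48], [239, 47], [243, 47], [246, 48], [248, 47], [252, 47], [255, 46], [258, 47], [261, 47]]
flange offset [-0.0023 -0.0013] 0.0008607053160623109
top 23
[417.     258.5652  -0.0366   0.0093] mark dir from tcp 165.78431766263674
line dir 62.092297
[[24, 44], [27, 43], [29, 43], [33, 43], [36, 43], [39, 43], [42, 43], [45, 43], [48, 44], [51, 45], [54, 45], [57, 44], [59, 43], [63, 44], [66, 43], [69, 42], [72, 41], [105, 45], [108, 46], [111, 46], [114, 46], [117, 46], [119, 46], [123, 46], [126, 46], [129, 45], [132, 45], [135, 45], [138, 45], [141, 46], [144, 46], [147, 45], [150, 46], [153, 45], [156, 46], [174, 44], [177, 44], [180, 44], [183, 44], [186, 44], [189, 42], [192, 43], [195, 44], [198, 42], [201, 40]]
flange offset [-0.0007  0.0004] 0.0011039901170597699
```

Emit:
play_rows:
  motion:
    - {"x":0,"y":-0.0006,"z":0.01,"twist":0}
    - {"x":0,"y":0,"z":0.01,"twist":0}
    - {"x":0,"y":0,"z":0.007,"twist":0}
    - {"x":0,"y":0,"z":0.005,"twist":0}
    - {"x":0,"y":0,"z":0.004,"twist":0}
    - {"x":0,"y":0,"z":0.003,"twist":0}
    - {"x":0,"y":0,"z":0.003,"twist":0}
    - {"x":0,"y":0,"z":0.002,"twist":0}
    - {"x":0,"y":0,"z":0,"twist":0}
    - {"x":0,"y":0,"z":0,"twist":0}

```text
time_s: 8.68
tcp_pos: [0.5605, -0.1596, 0.1178]
tool_rot: [0.0, 0.132, 0.991, 0.0]
ft_force: [-0.6, -0.4, -2.0]
finger_gap: 0.0219
gripper_force: 40.0
```

Emit:
play_rows:
  motion:
    - {"x":0,"y":0,"z":0.003,"twist":0}
    - {"x":0,"y":0,"z":0.003,"twist":0}
    - {"x":0,"y":0,"z":0.003,"twist":0}
    - {"x":0,"y":0,"z":0.003,"twist":0}
    - {"x":0,"y":0,"z":0.002,"twist":0}
    - {"x":0,"y":0,"z":0.001,"twist":0}
    - {"x":0,"y":0,"z":0,"twist":0}
    - {"x":0,"y":0,"z":0,"twist":0}

```text
time_s: 9.68
tcp_pos: [0.5604, -0.1595, 0.1035]
tool_rot: [0.0, 0.132, 0.991, 0.0]
ft_force: [-4.0, 1.4, 6.8]
finger_gap: 0.022
gripper_force: 40.0
```

Emit:
play_rows:
  motion:
    - {"x":0,"y":0,"z":0,"twist":0.06}
    - {"x":0,"y":0,"z":0,"twist":0.06}
    - {"x":0,"y":0,"z":0,"twist":0.06}
    - {"x":0,"y":0,"z":0,"twist":0.06}
    - {"x":0,"y":0,"z":0,"twist":0.06}
    - {"x":0,"y":0,"z":0,"twist":0.06}
    - {"x":0,"y":0,"z":0,"twist":0.06}
    - {"x":0,"y":0,"z":0,"twist":0.06}
    - {"x":0,"y":0,"z":0,"twist":0.06}
    - {"x":0,"y":0,"z":0,"twist":0.06}
    - {"x":0,"y":0,"z":0,"twist":0}
    - {"x":0,"y":0,"z":0,"twist":0}

```text
time_s: 11.18
tcp_pos: [0.5609, -0.1599, 0.1036]
tool_rot: [0.001, 0.419, 0.908, 0.0]
ft_force: [-1.0, 0.1, 5.0]
finger_gap: 0.0219
gripper_force: 40.0
```

Run:
```python
from h import *
np.set_printoptions(precision=4,suppress=True)
o=env.get_obs();t=o['tcp_pos'];q=o['tool_rot'];print(t,2*np.degrees(np.arctan2(q[2],q[1])),o['ft_force'],o['ft_torque'])
tl=[]
for n in ['scene','top']:
    c=cap(n);x,y=map(int,proj(c,[.5605,-.159,.1]));tl.append(cv2.resize(c['img'][y-45:y+45,x-30:x+30],(400,600),interpolation=cv2.INTER_CUBIC))
cv2.imwrite('pics/d.png',np.hstack(tl))
```

```text
[ 0.5609 -0.1599  0.1036] 130.5042081165339 [-0.9967  0.1277  4.9997] [-0.0859  0.5198  0.0552]
```

View pics/d.png

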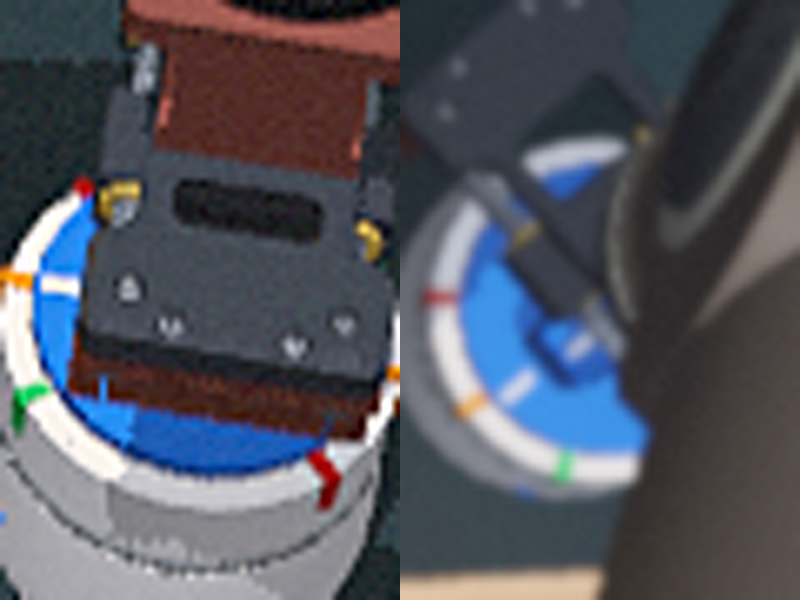

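The lid is seated flat inside the white rim, and its white line at (58,287) nearly points at the orange mark at (17,280). It needs about 5° more.

Emit:
play_rows:
  motion:
    - {"x":0,"y":0,"z":0,"twist":0.05}
    - {"x":0,"y":0,"z":0,"twist":0.04}
    - {"x":0,"y":0,"z":0,"twist":0}
    - {"x":0,"y":0,"z":0,"twist":0}
    - {"x":0,"y":0,"z":0,"twist":0}
    - {"x":0,"y":0,"z":0,"twist":0}
    - {"x":0,"y":0,"z":0,"twist":0}
    - {"x":0,"y":0,"z":0,"twist":0}

```text
time_s: 12.28
tcp_pos: [0.5609, -0.1598, 0.1035]
tool_rot: [0.001, 0.459, 0.888, 0.0]
ft_force: [-0.8, 0.1, 6.0]
finger_gap: 0.0214
gripper_force: 40.0
```

Run:
```python
from h import *
o=env.get_obs();t=o['tcp_pos'];q=o['tool_rot'];print(t,2*np.degrees(np.arctan2(q[2],q[1])),o['ft_force'],o['ft_torque'])
c=cap('scene');x,y=map(int,proj(c,[.5605,-.159,.1]));cv2.imwrite('pics/e.png',cv2.resize(c['img'][y-30:y+30,x-40:x+40],(800,600),interpolation=cv2.INTER_CUBIC))
```

```text
[ 0.56088429 -0.15984819  0.10351737] 125.35100343986561 [-0.77249311  0.07976962  6.04911226] [-0.09220048  0.51481622  0.0280725 ]
```

View pics/e.png

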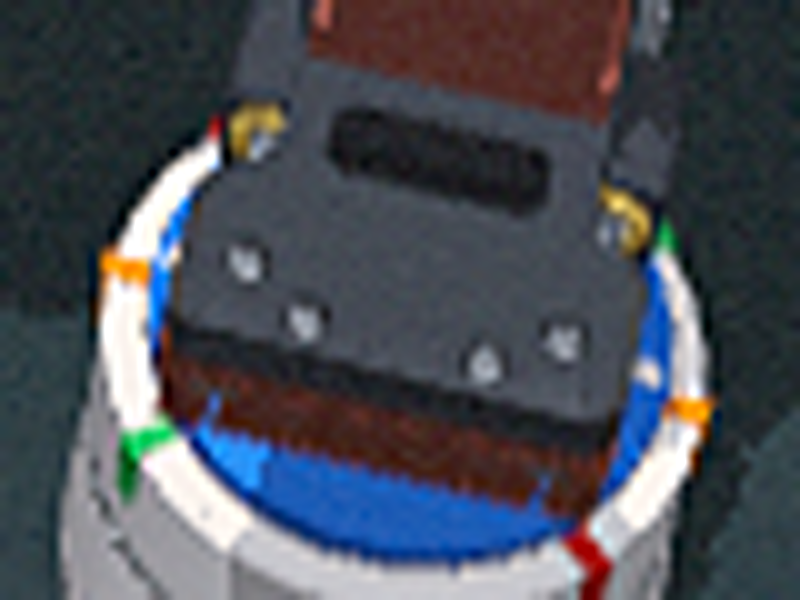

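The lid's white-line ends at (172,248) and (648,372) lie parallel to the line between the orange marks at (125,265) and (690,410). The lid is flat, so I'm handing in.

```bash
python3 -c "
from cell import env
print(env.finish_job())"
```

```text
the job is handed in; nothing more can be done
None
```

The blue lid sits flat in the grinder's collar and is turned about 40° clockwise to the orange mark. It is still gripped there at 40 N, and the job is handed in; no verdict came back.

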